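# Load the dry-block heater with the tube rack kept behind the reagent bottles

### The arm

A 6-joint arm with a two-finger parallel gripper is mounted at the origin on a cart in front of the work surface, level with it; the furniture and walls round the work are solid. World frame = base frame: x ahead of the robot, y to its left, z up, the work surface at z = 0. Lengths are in m, angles in degrees, forces in N, time in s.
With the tool pointing down it reaches from about 0.35 to 0.875 m from the base axis. Payload 4.2 kg.
Tool frame: the origin (TCP) lies midway between the tips of the shut fingers; the grasp point (between the pads) lies 19 mm behind it; z points along the fingers, y is the line along which they close (so a half turn about z gives the same grasp; the last joint's range is limited). The gripper opens to 87 mm and grips with 3 to 60 N. Pads are 19 mm wide; open, the fingers measure 117 mm over their backs; the gripper's body (75 mm by 190 mm) begins 51 mm behind the grasp point.
Start: joints at [-61.73, 22.042, 0.453, 0, -68.411, -14.817], TCP at [0.145, -0.608, 0.223] pointing down, gripper open.
Joint ranges: [-179.83, 179.83], [-69.29, 118.12], [-61.27, 80.66], [-181.25, 117.63], [-171.15, -9.14], [-177.46, 177.46]. Speed limits (degrees/s): [159.86, 159.86, 180, 180, 180, 180].

### API

Orientations are given as a 3x3 rotation matrix whose columns are the frame's x, y, z axes.
In Python, from station import r gives the robot as it stands.
- The arm moves only by the shell command python3 steer.py 'ROWS'. ROWS is a JSON list of rows, 1 to 8 of them, each of 7 numbers: the opening from 0.0 (shut) to 1.0 (fully open), then dx, dy, dz in m, then a rotation vector rx, ry, rz in degrees; each row is the pose to reach, as a shift and turn from the pose commanded when the command began, along the tool's axes at that moment; what a row does not reach only later rows make up. A row lasts 1/10 s, in which the tool goes at most 0.05 m and 8.59 degrees, less where a joint would pass 70% of its speed; a pose out of reach is approached as far as the arm can. The fingers move at their own pace and stop on an object; the grip force is fixed at half the most. Time passes only in rows, so rows that do not move let the fingers close. It prints the time, the measured TCP pose, the force, the opening and the grip force at its end.
- r.sense(): the state, without advancing time (a new reading comes with each control period).
- r.capture(name): name is "scene" or "side" or "wrist"; returns a dict with "pixels" (480x640x3 uint8, red, green, blue), "z_map" (480x640 float32, m along the optical axis (not along the pixel's ray), 0 where there is no reading), "K" (3x3 intrinsics, pixels), "distortion" ([k1, k2, p1, p2, k3] as OpenCV has them; the pictures are not rectified), "world_from_camera" (4x4, takes a point from camera to world coordinates). Camera axes: x right, y up, looking along -z (the intrinsics and any distortion apply to the point x, -y, -z); pixel columns grow to the right and rows downward; lengths in m; the calibration is good to about 2 mm. A picture is of the moment at which its call begins.
- r.finish_job(): hands the job in; it is judged then, once.
The state is a dict: "time_s": time; "joints": joint angles; "joint_velocities": joint speeds; "effort": joint torques, N m; "tcp_pos": TCP position; "ee_rot": TCP orientation; "wrist_force": force on the tool from outside, world axes, zero at the start; "moment": the same for the moment, N m; "gripper_width": opening from 0.0 (shut) to 1.0 (fully open); "gripper_force": force on a finger pad.
Only numpy, scipy, OpenCV 4.12 (cv2) and the standard library are available. Lean on these libraries where they do the work, as an engineer would, in place of code of your own. Each camera call takes 0.05 s, during which the arm holds its last target. There are 200 camera calls.

### The job

The blue tube rack is needed in the heater, but the three reagent bottles on the wooden stand are in the way of it: first move all three bottles onto the steel spill tray and then seat the tube rack fully down in the slot of the heater. After that put every bottle back upright on the wooden stand, each in the same place where it stood at the start, for they stand there in their order of use. Set everything down; do not knock over or drop the bottles or the rack.

Things in the scene. Friction and masses are not known exactly. Their poses are not given: they have to be found in the camera images.
- bottle_black: Amber reagent bottle with a BLACK ribbed cap, 48 mm diameter, 85 mm tall. Origin: centre of its underside, z up; its yaw means nothing. About 90 g. Starts upright in any of the three places on the stand; shoulder 54 mm up, cap 30 mm in diameter from 54 to 80 mm up; grip the cap from above.
- bottle_blue: Amber reagent bottle with a BLUE ribbed cap, 42 mm diameter, 77 mm tall. Origin: centre of its underside, z up; its yaw means nothing. About 90 g. Starts upright in any of the three places on the stand; shoulder 49 mm up, cap 26 mm in diameter from 49 to 70 mm up; grip the cap from above.
- bottle_red: Amber reagent bottle with a RED ribbed cap, 38 mm diameter, 72 mm tall. Origin: centre of its underside, z up; its yaw means nothing. About 90 g. Starts upright in any of the three places on the stand; shoulder 45 mm up, cap 24 mm in diameter from 45 to 65 mm up; grip the cap from above.
- tube_rack: Blue strip rack with five fixed capped microtubes, loose, about 90 g: 34 mm along x, 104 mm along y, flat sides 26 mm high, block 30, caps 40 mm high. Origin: centre of underside, z up. Starts on the worktop behind the stand (far from the robot), parallel to it, 30 mm gap. Grip across the 34 mm. Fits the slot either way round.
- stand: Wooden riser on two legs (fixed), 72 mm along x, 176 along y. Its top is 40 mm above the worktop, with a lip 4 mm wide and 4 mm high round the edge. Origin: centre of footprint, at worktop height. Bottle places in a row on top at x = 0, y = -54, 0, +54 mm; which bottle is where differs each start.
- heater: Dry-block heater (fixed), white, grey front panel toward the robot (-x), 172 mm deep, 146 wide along y, nowhere above 60 mm. In its aluminium block a slot, 42 mm along x, 112 along y (4 mm play each side of the rack), floor 44 mm and mouth 54 mm above the worktop. Origin: under the slot's centre, at worktop height. Left or right of the stand.
- tray: Empty steel spill tray (fixed), 190 mm along x, 120 along y, floor 4 mm and rim 15 mm above the worktop. Origin: centre of footprint, at worktop height. The bottles fit in one row along x, at -56, 0 and +56 mm. On the other side of the stand from the heater.

How it is judged:
By the outcome, as a careful person would: the job done as asked, in the order asked, and still so for the second after the job is handed in, with the robot touching nothing.
It also fails if it takes over 128 s, if anything falls off the work surface, if the arm or the gripper's body presses on something with over 40 N, if the wrist force passes 120 N, or if a joint passes its speed limit or range.

## Working session

There is one attempt and no reset: what is moved stays moved. The work goes in short steps, Python scripts to look and compute and a shell command to move; the robot and the scene stay as the last step left them, time stands still between calls to the robot, and variables do not carry over. Pictures are saved under pics/ and viewed, at most 14 in all, crops included, and the job is handed in when it is done.

```bash
ls; mkdir -p pics
cat > h.py <<'E'
import numpy as np, cv2
from station import r
def shot(n,f=None):
    c=r.capture(n)
    if f: cv2.imwrite('pics/'+f,c['pixels'][:,:,::-1])
    return c
def ray(c,px):
    p=cv2.undistortPoints(np.array(px,float).reshape(-1,1,2),np.array(c['K'],float),np.array(c['distortion'],float)).reshape(-1,2)
    T=np.array(c['world_from_camera'])
    d=np.c_[p[:,0],-p[:,1],-np.ones(len(p))]@T[:3,:3].T
    return T[:3,3],d
def onplane(c,px,z):
    o,d=ray(c,px); return o+d*((z-o[2])/d[:,2])[:,None]
def cloud(c):
    v,u=np.mgrid[0:480,0:640]; px=np.c_[u.ravel(),v.ravel()]
    o,d=ray(c,px); z=c['z_map'].ravel()
    P=(o+d*z[:,None]); P[z==0]=np.nan
    return P.reshape(480,640,3)
E
python3 - <<'E'
from h import *
np.set_printoptions(precision=3,suppress=True)
for n in('scene','side','wrist'):
    c=shot(n,n+'0.png'); print(n,c['world_from_camera'],(c['z_map']>0).mean())
s=r.sense(); print(s['tcp_pos'],s['ee_rot'],s['time_s'],s['gripper_width'])
E
```

```text
pics
station.py
steer.py
scene [[-0.832  0.423 -0.359  0.206]
 [-0.555 -0.652  0.518  0.492]
 [-0.014  0.629  0.777  0.746]
 [ 0.     0.     0.     1.   ]] 0.9960872395833333
side [[-0.927  0.25  -0.28   0.293]
 [-0.375 -0.613  0.695  0.615]
 [ 0.002  0.75   0.662  0.626]
 [ 0.     0.     0.     1.   ]] 0.9959830729166667
wrist [[-0.232 -0.944 -0.235  0.081]
 [ 0.973 -0.225 -0.059 -0.623]
 [ 0.003 -0.242  0.97   0.383]
 [ 0.     0.     0.     1.   ]] 0.968701171875
[ 0.145 -0.607  0.222] [[-0.973 -0.233 -0.   ]
 [-0.233  0.973  0.002]
 [ 0.     0.002 -1.   ]] 0.15 0.9944802068757088
```

View pics/scene0.png

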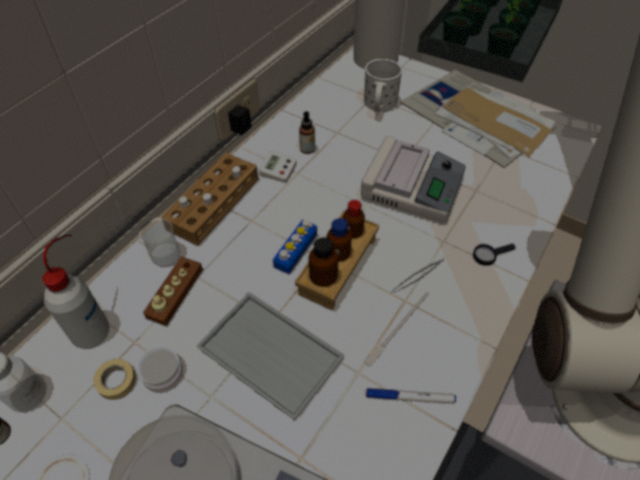

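View pics/side0.png

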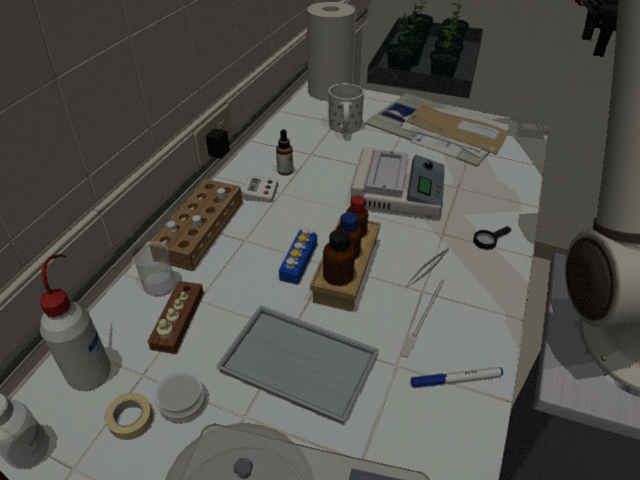

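The scene view shows the rack at (296,246), the bottle caps black (323,246), blue (341,227) and red (354,206) on the stand, the tray at (270,352) and the heater slot at (402,167). The side view agrees. Next I'll measure them with height and colour masks.

```bash
cat > m.py <<'E'
from h import *
np.set_printoptions(precision=4,suppress=True)
def rect(P):
    (cx,cy),(w,h),a=cv2.minAreaRect((P[:,:2]*1000).astype(np.float32))
    if w<h: w,h,a=h,w,a-90   # a: direction of long side
    return np.array([cx/1000,cy/1000,w,h,(a+90)%180-90])
def big(m):
    n,l,s,_=cv2.connectedComponentsWithStats(cv2.morphologyEx(m.astype(np.uint8),cv2.MORPH_OPEN,np.ones((2,2),np.uint8)))
    return l==1+np.argmax(s[1:,4])
def roi(b):
    m=np.zeros((480,640),bool); m[b[1]:b[3],b[0]:b[2]]=1; return m
R={'scene':dict(bot=(295,195,385,290),rack=(265,210,325,280),stand=(285,210,390,310),tray=(190,285,355,425),heat=(355,125,475,225)),
   'side':dict(bot=(315,190,385,290),rack=(270,220,325,290),stand=(305,215,390,310),tray=(210,300,390,425),heat=(345,140,455,220))}
if __name__=='__main__':
  for n in R:
    c=shot(n); P=cloud(c); z=P[...,2]; hsv=cv2.cvtColor(c['pixels'],cv2.COLOR_RGB2HSV).astype(int); H,S,V=[hsv[...,i] for i in range(3)]
    q=R[n]; print(n)
    flat=roi((340,300,440,400)); print(' table z',np.nanmedian(z[flat]))
    m=roi(q['bot'])
    for nm,ht,mk in(('black',.125-.005,(S<130)&(V<70)),('blue',.117-.007,(H>100)&(H<130)&(S>120)),('red',.112-.007,((H<6)|(H>172))&(S>150)&(V>60))):
        k=m&mk&(z>ht-.012)&(z<ht+.012)
        k=big(k); t=P[k]; top=t[t[:,2]>np.percentile(t[:,2],60)]
        (u,v),rad=cv2.minEnclosingCircle((top[:,:2]*1000).astype(np.float32))
        print(' ',nm,k.sum(),'zmax',np.percentile(t[:,2],95),'topcentre',u/1000,v/1000,'r',rad)
    k=big(roi(q['rack'])&(H>95)&(H<130)&(S>120)&(z>.022)&(z<.036)); print('  rack',k.sum(),rect(P[k]),np.median(P[k][:,2]))
    k=roi(q['stand'])&(H>5)&(H<30)&(S>60)&(V>70)&(z>.036)&(z<.049); k=big(k); print('  stand',k.sum(),rect(P[k]),np.median(P[k][:,2]))
    k=big(roi(q['tray'])&(z>.009)&(z<.02)); print('  trayrim',k.sum(),rect(P[k]))
    k=big(roi(q['heat'])&(z>.03)); print('  heater',k.sum(),rect(P[k]),np.percentile(P[k][:,2],[50,95]))
    k=big(roi(q['heat'])&(z>.040)&(z<.0485)); print('  slotfloor',k.sum(),rect(P[k]))
E
python3 m.py
```

```text
scene
 table z -0.001403608833709935
  black 263 zmax nan topcentre 0.0 0.0 r 0.0
  blue 220 zmax nan topcentre 0.0 0.0 r 0.0
  red 98 zmax 0.11225682039700899 topcentre 0.4817449035644531 -0.022157926559448243 r 8.658720016479492
  rack 369 [  0.5487   0.043  101.184   28.2598  81.1919] 0.02589227436918573
  stand 1359 [  0.4802   0.0137 205.8533  70.4031 -85.201 ] nan
  trayrim 1616 [  0.4781   0.2295 195.4556 122.6972  -4.4116]
  heater 5088 [  0.4659  -0.2425 199.1989 167.315  -78.0252] [nan nan]
  slotfloor 813 [  0.4811  -0.2101 122.1446  43.091  -79.8977]
side
 table z -0.0007618481556049272
  black 205 zmax nan topcentre 0.0 0.0 r 0.0
  blue 252 zmax 0.11718688922929359 topcentre 0.48075408935546876 0.04348519515991211 r 25.535093307495117
  red 96 zmax 0.11207223776925906 topcentre 0.4865948486328125 -0.023914310455322267 r 10.024559020996094
  rack 402 [  0.5642   0.0426 100.4617  31.0752 -85.6453] nan
  stand 1118 [  0.4843   0.0098 215.0846  70.1829 -85.2169] nan
  trayrim 1940 [  0.4843   0.2296 194.7053 126.1946  -3.3391]
  heater 4707 [  0.4505  -0.1694 388.1929 161.7211 -77.4721] [nan nan]
  slotfloor 639 [  0.4844  -0.21   119.6343  39.7382 -80.0198]
```

```bash
python3 steer.py '[[1,-0.32,0.33,-0.08,0,0,0],[1,-0.32,0.33,-0.08,0,0,0],[1,-0.32,0.33,-0.08,0,0,0],[1,-0.32,0.33,-0.08,0,0,0],[1,-0.32,0.33,-0.08,0,0,0],[1,-0.32,0.33,-0.08,0,0,0],[1,-0.32,0.33,-0.08,0,0,0],[1,-0.32,0.33,-0.08,0,0,0]]'; python3 steer.py '[[1,-0.06,0.06,-0.02,0,0,0],[1,-0.06,0.06,-0.02,0,0,0],[1,-0.06,0.06,-0.02,0,0,0]]'
python3 -c "
from h import *
shot('wrist','w1.png');print(r.sense()['tcp_pos'])"
```

```text
time_s: 1.05
tcp_pos: [0.3469, -0.267, 0.2917]
ee_rot: [[-0.973, -0.233, 0.001], [-0.233, 0.973, -0.0], [-0.001, -0.0, -1.0]]
wrist_force: [1.4, -0.5, 0.4]
gripper_width: 1.001
gripper_force: 0.0
time_s: 1.35
tcp_pos: [0.3931, -0.1939, 0.3125]
ee_rot: [[-0.971, -0.238, 0.004], [-0.238, 0.971, -0.0], [-0.003, -0.001, -1.0]]
wrist_force: [0.4, -0.3, 0.6]
gripper_width: 0.998
gripper_force: 0.0
[ 0.39184556 -0.19496829  0.31170274]
```

View pics/w1.png

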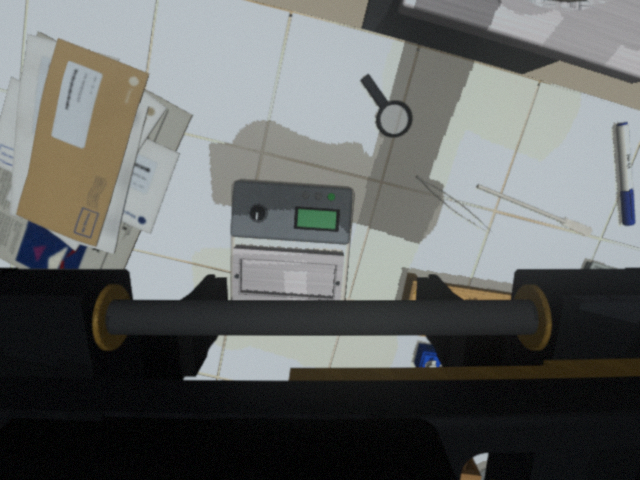

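The slot shows at (287,275), with its mouth spanning about (235–342, 252–298). The gripper hides everything below row 270, so I'll move further out.

```bash
python3 steer.py '[[1,-0.165,0.18,0,0,0,0],[1,-0.165,0.18,0,0,0,0],[1,-0.165,0.18,0,0,0,0],[1,-0.165,0.18,0,0,0,0],[1,-0.165,0.18,0,0,0,0],[1,-0.165,0.18,0,0,0,0],[1,-0.165,0.18,0,0,0,0]]'
python3 -c "
from h import *
c=shot('wrist','w2.png');print(r.sense()['tcp_pos'],r.sense()['joints']);np.savez('w2.npz',**c)"
```

```text
time_s: 2.1
tcp_pos: [0.5092, 0.0166, 0.3101]
ee_rot: [[-0.973, -0.233, -0.002], [-0.233, 0.973, -0.001], [0.002, -0.0, -1.0]]
wrist_force: [-1.1, -1.1, 0.3]
gripper_width: 1.0
gripper_force: 0.0
[0.50895279 0.01594337 0.31053925] [ 2.00854183e+01  7.63955718e+00 -6.56329200e+00  2.15867550e-03
 -7.58966426e+01 -9.66845679e+01]
```

View pics/w2.png

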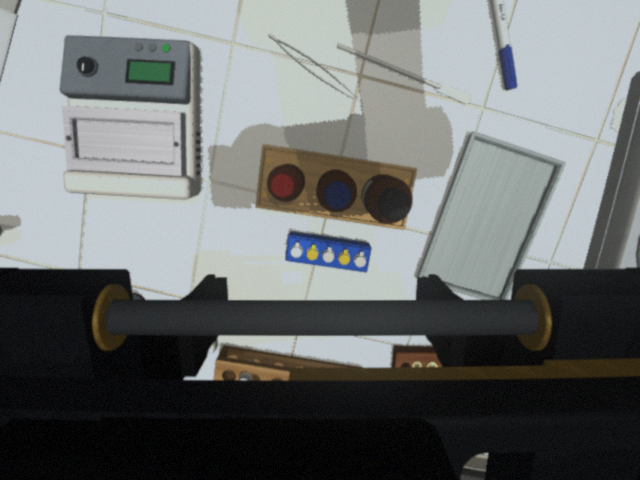

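Everything is in view: caps red (285,183), blue (337,192) and black (388,200), stand (337,186), rack (328,250), tray (490,215), slot (127,138).

```bash
cat > m2.py <<'E'
from m import *
c=dict(np.load('w2.npz')); P=cloud(c); z=P[...,2]; z=np.nan_to_num(z,nan=-9.)
hsv=cv2.cvtColor(c['pixels'],cv2.COLOR_RGB2HSV).astype(int); H,S,V=[hsv[...,i] for i in range(3)]
T=c['world_from_camera']; print('cam',T[:3,3],'table',np.median(z[100:125,300:330]))
def outline(k,zp):
    k=big(k); cs,_=cv2.findContours(k.astype(np.uint8),cv2.RETR_EXTERNAL,cv2.CHAIN_APPROX_NONE)
    q=max(cs,key=len)[:,0,:]; return rect(onplane(c,q,zp)),np.median(z[k]),k.sum()
for nm,b,zc,zt in(('red',(255,150,312,212),.105,.112),('blue',(312,160,362,222),.110,.117),('black',(360,165,420,235),.120,.125)):
    k=big(roi(b)&(z>zc-.006)); q=np.argwhere(k)[:,::-1].astype(float)
    (u,v),rad=cv2.minEnclosingCircle(q.astype(np.float32)); zz=np.median(z[k])
    print(nm,k.sum(),'z',zz,np.max(z[k]),'px',u,v,rad,onplane(c,[(u,v)],zc)[0],'diam',2000*rad*(T[2,3]-zc)/c['K'][0,0])
print('stand',outline(roi((245,135,425,235))&(z>.034),.044))
print('standtop',outline(roi((245,135,425,235))&(z>.034)&(z<.05),.044))
print('rack',outline(roi((280,228,375,275))&(H>95)&(H<130)&(S>110),.028))
print('rackz',outline(roi((280,228,375,275))&(z>.022),.028))
print('tray',outline(roi((410,125,570,300))&(z>.009),.015))
k=roi((60,100,190,180))&(z>.038)&(z<.0495); print('slot',outline(k,.044))
print('heater',outline(roi((55,25,212,205))&(z>.03),.05))
print(z[138,100:160:10],z[112,80:180:20])
cv2.imwrite('pics/slot.png',cv2.resize(c['pixels'][90:200,50:220,::-1],None,fx=4,fy=4,interpolation=2))
E
python3 m2.py
```

```text
cam [0.4455 0.0013 0.4722] table -0.0007902973097939914
red 493 z 0.11125037309599045 0.11316086592026503 px 283.0854187011719 185.61558532714844 12.763075828552246 [ 0.4859 -0.0273  0.105 ] diam 24.99702292341524
blue 604 z 0.11687061913974961 0.1192300121663421 px 338.0 195.5 14.080227851867676 [0.4823 0.0266 0.11  ] diam 27.201199740498506
black 843 z 0.124920912331138 0.12730890720897764 px 395.4285583496094 205.14285278320312 16.675254821777344 [0.4774 0.081  0.12  ] diam 31.324998701790914
stand (array([  0.4814,   0.0283, 178.3022,  72.1294, -85.1259]), np.float64(0.04362796491699156), np.int64(9829))
standtop (array([  0.4815,   0.0271, 175.9182,  72.1294, -85.1259]), np.float64(0.03999064082827175), np.int64(5395))
rack (array([  0.5616,   0.0385, 101.5366,  35.6134, -85.0593]), np.float64(0.029126882535441184), np.int64(1490))
rackz (array([  0.5628,   0.0388, 103.0304,  34.1566, -85.0625]), np.float64(0.029801123748182945), np.int64(2230))
tray (array([  0.4735,   0.2431, 212.372 , 207.0701,  13.072 ]), np.float64(0.31391215134224776), np.int64(5027))
slot (array([  0.4856,  -0.2157, 113.0806,  42.9679, -80.1965]), np.float64(0.04361089110099786), np.int64(3816))
heater (array([  0.4618,  -0.2126, 167.8525, 151.9483,   9.3897]), np.float64(0.04586932134340915), np.int64(20671))
[0.044  0.0428 0.0419 0.0448 0.0439 0.0435] [0.0545 0.053  0.0513 0.0538 0.0537]
```

View pics/slot.png

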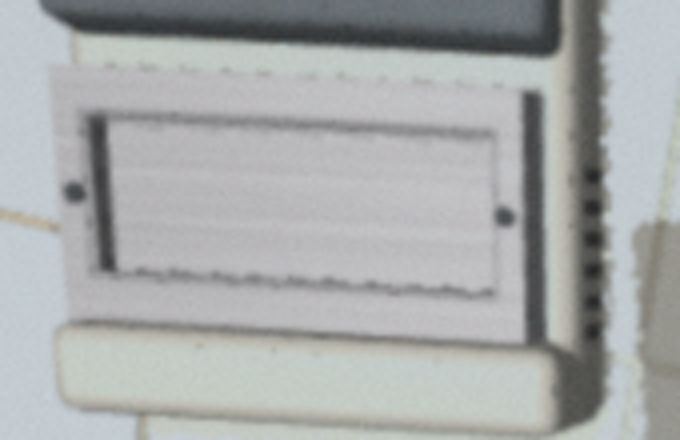

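Measured sizes match the given ones: caps 25/27/31 mm, stand 176×72, slot 113×43. Next I'll get the tray and the slot mouth.

```bash
cat >> m2.py <<'E'
print('----')
print('tray',outline(roi((410,125,570,300))&(z>.009)&(z<.025),.015))
print('tray',outline(roi((410,125,570,262))&(z>.009)&(z<.025),.015))
k=[(73-2.5,118.25),(174.25,123.75),(73,157.5),(174.25,163.75)]
q=onplane(c,k,.054); print(q,q.mean(0))
print('heater body side',)
E
python3 m2.py | sed -n '/----/,$p'
cat > go.py <<'E'
# python3 go.py x y z yaw  -> shift and turn in tool axes from the current pose to TCP target (yaw = direction of tool y)
import sys; from h import *
from scipy.spatial.transform import Rotation as Ro
def go(x,y,z,yaw):
    s=r.sense(); R=np.array(s['ee_rot']); a=np.radians(yaw)
    Y=np.array([np.cos(a),np.sin(a),0]); Z=np.array([0,0,-1.]); G=np.c_[np.cross(Y,Z),Y,Z]
    d=R.T@(np.array([x,y,z])-s['tcp_pos']); w=Ro.from_matrix(R.T@G).as_rotvec(degrees=True)
    print('d',d.round(4),'rot',w.round(1),'rows',round(max(np.linalg.norm(d)/.05,np.linalg.norm(w)/8.59),1),'t',s['time_s'])
if __name__=='__main__': go(*map(float,sys.argv[1:]))
E
python3 go.py .4768 .0810 .20 140
```

```text
----
tray (array([  0.4782,   0.2271, 189.0375, 126.7066,  -3.1164]), np.float64(0.013539727602203067), np.int64(2227))
tray (array([  0.4676,   0.2276, 167.8945, 126.7066,  -3.1164]), np.float64(0.013535344617853162), np.int64(1937))
[[ 0.473  -0.2722  0.054 ]
 [ 0.4536 -0.1594  0.054 ]
 [ 0.5144 -0.2656  0.054 ]
 [ 0.4956 -0.1531  0.054 ]] [ 0.4841 -0.2126  0.054 ]
heater body side
d [0.016  0.0708 0.1106] rot [  0.   -0.1 -36.6] rows 4.3 t 2.15
```

```bash
python3 steer.py '[[0.6,0.016,0.071,0.155,0,0,-36.6],[0.6,0.016,0.071,0.155,0,0,-36.6],[0.6,0.016,0.071,0.155,0,0,-36.6],[0.6,0.016,0.071,0.155,0,0,-36.6],[0.6,0.016,0.071,0.155,0,0,-36.6],[0.6,0.016,0.071,0.155,0,0,-36.6],[0.6,0.016,0.071,0.155,0,0,-36.6]]'; python3 go.py .4768 .0810 .0965 140; python3 -c "
from h import *
shot('side','s1.png')"
```

```text
time_s: 2.85
tcp_pos: [0.4776, 0.0812, 0.1568]
ee_rot: [[-0.644, -0.765, 0.001], [-0.765, 0.644, 0.0], [-0.001, -0.001, -1.0]]
wrist_force: [0.4, -0.1, 0.3]
gripper_width: 0.604
gripper_force: 0.0
d [0.0007 0.0005 0.0603] rot [-0.   0.1 -0.1] rows 1.2 t 2.85
```

View pics/s1.png

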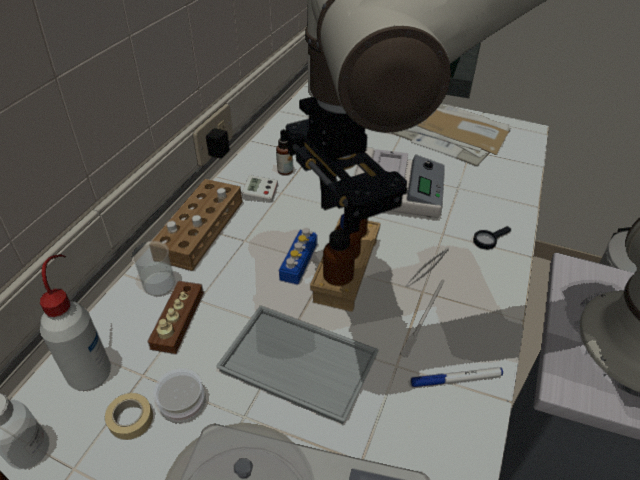

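The gripper's fingers sit right above the black cap at (338,243). I'll descend and grip.

```bash
python3 steer.py '[[0.6,0.001,0,0.03,0,0,0],[0.6,0.001,0,0.059,0,0,0],[0.6,0.001,0,0.06,0,0,0],[0.6,0.001,0,0.06,0,0,0],[0.2,0.001,0,0.06,0,0,0],[0.2,0.001,0,0.06,0,0,0],[0.2,0.001,0,0.06,0,0,0],[0.2,0.001,0,0.06,0,0,0]]'; python3 go.py .478 .228 .13 140
```

```text
time_s: 3.7
tcp_pos: [0.4771, 0.0817, 0.0969]
ee_rot: [[-0.642, -0.767, 0.001], [-0.767, 0.642, 0.001], [-0.001, -0.001, -1.0]]
wrist_force: [0.8, 0.6, 0.2]
gripper_width: 0.325
gripper_force: 30.6
d [-0.1128  0.0932 -0.033 ] rot [-0.   0.1  0.1] rows 3.0 t 3.7
```

```bash
python3 steer.py '[[0.2,0,0,-0.02,0,0,0],[0.2,0,0,-0.035,0,0,0],[0.2,-0.04,0.033,-0.035,0,0,0],[0.2,-0.075,0.062,-0.035,0,0,0],[0.2,-0.1,0.083,-0.03,0,0,0],[0.2,-0.113,0.093,-0.02,0,0,0],[0.2,-0.113,0.093,0,0,0,0],[0.2,-0.113,0.093,0,0,0,0]]'; python3 go.py .478 .228 .0615 140
```

```text
time_s: 4.5
tcp_pos: [0.4757, 0.2265, 0.0932]
ee_rot: [[-0.642, -0.766, -0.006], [-0.766, 0.642, -0.004], [0.007, 0.002, -1.0]]
wrist_force: [-0.5, -0.2, -1.4]
gripper_width: 0.322
gripper_force: 30.0
d [-0.0029 -0.0009  0.0316] rot [ 0.1 -0.4  0. ] rows 0.6 t 4.5
```

```bash
python3 steer.py '[[0.2,0,0,0.02,0,0,0],[0.2,0,0,0.032,0,0,0],[0.2,0,0,0.034,0,0,0],[0.2,0,0,0.034,0,0,0]]'; python3 go.py .478 .228 .0605 140
```

```text
time_s: 4.9
tcp_pos: [0.478, 0.2273, 0.0622]
ee_rot: [[-0.642, -0.766, -0.0], [-0.766, 0.642, -0.001], [0.001, -0.0, -1.0]]
wrist_force: [0.3, -0.2, -0.4]
gripper_width: 0.323
gripper_force: 30.0
d [-0.0006  0.0005  0.0017] rot [-0. -0.  0.] rows 0.0 t 4.9
```

```bash
python3 steer.py '[[0.2,0,0,0.001,0,0,0],[0.2,0,0,0.0015,0,0,0],[0.6,0,0,0.0015,0,0,0],[0.6,0,0,0.0015,0,0,0],[0.6,0,0,0.001,0,0,0],[0.6,0,0,-0.035,0,0,0],[0.6,0,0,-0.085,0,0,0],[0.6,0,0,-0.085,0,0,0]]'; python3 go.py .4814 .0272 .14 140
```

```text
time_s: 5.7
tcp_pos: [0.4819, 0.2306, 0.1542]
ee_rot: [[-0.641, -0.768, 0.012], [-0.768, 0.641, 0.008], [-0.014, -0.004, -1.0]]
wrist_force: [0.1, 0.6, -0.3]
gripper_width: 0.592
gripper_force: 0.0
d [ 0.1567 -0.1298  0.0126] rot [-0.2  0.8  0.2] rows 4.1 t 5.7
```

```bash
python3 steer.py '[[0.6,0.151,-0.131,0.005,0,0,0],[0.6,0.151,-0.131,0.005,0,0,0],[0.6,0.151,-0.131,0.005,0,0,0],[0.6,0.151,-0.131,0.005,0,0,0],[0.6,0.151,-0.131,0.005,0,0,0],[0.6,0.151,-0.131,0.005,0,0,0],[0.6,0.151,-0.131,0.005,0,0,0]]'; python3 go.py .4814 .0272 .0915 140
python3 - <<'E'
from h import *
shot('side','s2.png')
E
```

```text
time_s: 6.4
tcp_pos: [0.4818, 0.0286, 0.1424]
ee_rot: [[-0.642, -0.767, 0.001], [-0.767, 0.642, 0.0], [-0.001, -0.001, -1.0]]
wrist_force: [1.8, -0.4, 0.4]
gripper_width: 0.6
gripper_force: 0.0
d [ 0.0014 -0.0005  0.0509] rot [-0.   0.1  0.1] rows 1.0 t 6.4
```

View pics/s2.png

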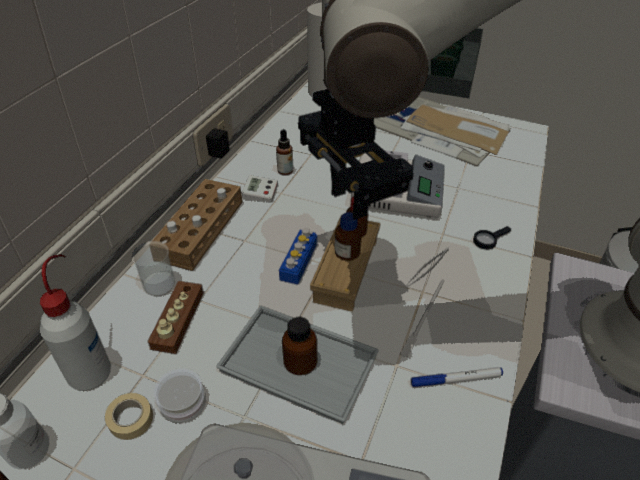

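The black bottle stands upright in the middle of the tray at (299,347), and the gripper is over the blue cap at (350,220). Next I'll grip blue.

```bash
python3 steer.py '[[0.6,0.001,0,0.03,0,0,0],[0.6,0.001,0,0.05,0,0,0],[0.6,0.001,0,0.051,0,0,0],[0.6,0.001,0,0.051,0,0,0],[0.2,0.001,0,0.051,0,0,0],[0.2,0.001,0,0.051,0,0,0],[0.2,0.001,0,0.051,0,0,0],[0.2,0.001,0,0.051,0,0,0]]'; python3 go.py .534 .2246 .0925 140
```

```text
time_s: 7.25
tcp_pos: [0.4811, 0.0273, 0.0917]
ee_rot: [[-0.642, -0.767, 0.001], [-0.767, 0.642, 0.0], [-0.001, -0.001, -1.0]]
wrist_force: [-0.3, -0.2, -0.3]
gripper_width: 0.318
gripper_force: 0.2
d [-0.1853  0.0861 -0.0007] rot [-0.   0.1  0.1] rows 4.1 t 7.25
```

```bash
python3 steer.py '[[0.2,0,0,0,0,0,0],[0.2,0,0,-0.02,0,0,0],[0.2,-0.01,0.005,-0.035,0,0,0],[0.2,-0.055,0.025,-0.035,0,0,0],[0.2,-0.1,0.046,-0.035,0,0,0],[0.2,-0.145,0.067,-0.03,0,0,0],[0.2,-0.175,0.081,-0.02,0,0,0],[0.2,-0.185,0.086,-0.005,0,0,0]]'; python3 steer.py '[[0.2,0,0,0.01,0,0,0],[0.2,0,0,0.03,0,0,0],[0.2,0,0,0.039,0,0,0],[0.2,0,0,0.039,0,0,0]]';  python3 go.py .534 .2246 .0557 140
```

```text
time_s: 8.05
tcp_pos: [0.535, 0.2278, 0.0961]
ee_rot: [[-0.64, -0.768, 0.003], [-0.768, 0.64, 0.002], [-0.003, -0.001, -1.0]]
wrist_force: [-0.2, -0.7, -1.6]
gripper_width: 0.275
gripper_force: 30.0
time_s: 8.45
tcp_pos: [0.533, 0.2223, 0.0564]
ee_rot: [[-0.643, -0.766, -0.002], [-0.766, 0.643, -0.002], [0.003, 0.0, -1.0]]
wrist_force: [0.3, 0.4, -1.5]
gripper_width: 0.275
gripper_force: 30.0
d [-0.0024  0.0007  0.0007] rot [ 0.  -0.2 -0. ] rows 0.1 t 8.45
```

```bash
python3 steer.py '[[0.2,0,0,0.001,0,0,0],[0.2,0,0,0.001,0,0,0],[0.6,0,0,0.001,0,0,0],[0.6,0,0,0.001,0,0,0],[0.6,0,0,0,0,0,0],[0.6,0,0,-0.035,0,0,0],[0.6,0,0,-0.08,0,0,0],[0.6,0,0,-0.08,0,0,0]]'; python3 go.py .486 -.0266 .135 140
```

```text
time_s: 9.25
tcp_pos: [0.5375, 0.2265, 0.1441]
ee_rot: [[-0.641, -0.768, 0.012], [-0.768, 0.641, 0.007], [-0.013, -0.005, -1.0]]
wrist_force: [0.8, 0.8, 1.1]
gripper_width: 0.59
gripper_force: 0.0
d [ 0.2275 -0.1226  0.0068] rot [-0.3  0.7  0.2] rows 5.2 t 9.25
```

```bash
python3 steer.py '[[0.6,0.2225,-0.1245,0,0,0,0],[0.6,0.2225,-0.1245,0,0,0,0],[0.6,0.2225,-0.1245,0,0,0,0],[0.6,0.2225,-0.1245,0,0,0,0],[0.6,0.2225,-0.1245,0,0,0,0],[0.6,0.2225,-0.1245,0,0,0,0],[0.6,0.2225,-0.1245,0,0,0,0],[0.6,0.2225,-0.1245,0,0,0,0]]'; python3 go.py .486 -.0266 .0875 140
```

```text
time_s: 10.05
tcp_pos: [0.4868, -0.0258, 0.1373]
ee_rot: [[-0.642, -0.767, 0.001], [-0.767, 0.642, 0.0], [-0.001, -0.001, -1.0]]
wrist_force: [0.3, 0.3, -0.3]
gripper_width: 0.599
gripper_force: 0.0
d [0.0012 0.0001 0.0498] rot [-0.   0.   0.1] rows 1.0 t 10.05
```

```bash
python3 steer.py '[[0.6,0.001,0,0.03,0,0,0],[0.6,0.001,0,0.049,0,0,0],[0.6,0.001,0,0.05,0,0,0],[0.6,0.001,0,0.05,0,0,0],[0.2,0.001,0,0.05,0,0,0],[0.2,0.001,0,0.05,0,0,0],[0.2,0.001,0,0.05,0,0,0],[0.2,0.001,0,0.05,0,0,0]]';python3 steer.py '[[0.2,0,0,0,0,0,0],[0.2,0,0,0,0,0,0]]'; python3 go.py .422 .2314 .0885 140
```

```text
time_s: 10.85
tcp_pos: [0.4859, -0.027, 0.0877]
ee_rot: [[-0.642, -0.767, 0.001], [-0.767, 0.642, 0.0], [-0.001, -0.001, -1.0]]
wrist_force: [0.4, -0.5, 1.2]
gripper_width: 0.322
gripper_force: 0.0
time_s: 11.05
tcp_pos: [0.4859, -0.0271, 0.0875]
ee_rot: [[-0.642, -0.767, 0.001], [-0.767, 0.642, 0.0], [-0.001, -0.001, -1.0]]
wrist_force: [-0.1, 0.6, 2.3]
gripper_width: 0.253
gripper_force: 30.0
d [-0.1572  0.215  -0.0011] rot [-0.   0.   0.1] rows 5.3 t 11.05
```

```bash
python3 steer.py '[[0.2,0,0,-0.02,0,0,0],[0.2,-0.005,0.007,-0.035,0,0,0],[0.2,-0.033,0.045,-0.035,0,0,0],[0.2,-0.062,0.085,-0.035,0,0,0],[0.2,-0.091,0.125,-0.035,0,0,0],[0.2,-0.12,0.165,-0.03,0,0,0],[0.2,-0.145,0.2,-0.02,0,0,0],[0.2,-0.157,0.215,-0.005,0,0,0]]'; python3 steer.py '[[0.2,0,0,0.01,0,0,0],[0.2,0,0,0.03,0,0,0],[0.2,0,0,0.038,0,0,0],[0.2,0,0,0.039,0,0,0],[0.2,0,0,0.039,0,0,0]]';  python3 go.py .422 .2314 .0515 140
```

```text
time_s: 11.85
tcp_pos: [0.4213, 0.2349, 0.0926]
ee_rot: [[-0.639, -0.769, 0.002], [-0.769, 0.639, 0.002], [-0.003, -0.0, -1.0]]
wrist_force: [-0.2, -0.4, -1.0]
gripper_width: 0.252
gripper_force: 30.0
time_s: 12.35
tcp_pos: [0.4219, 0.2308, 0.0533]
ee_rot: [[-0.643, -0.766, 0.0], [-0.766, 0.643, -0.0], [0.0, -0.0, -1.0]]
wrist_force: [0.7, 0.4, -0.2]
gripper_width: 0.252
gripper_force: 30.0
d [-0.0005  0.0003  0.0018] rot [-0. -0.  0.] rows 0.0 t 12.35
```

```bash
python3 steer.py '[[0.2,0,0,0.0015,0,0,0],[0.2,0,0,0.0015,0,0,0],[0.6,0,0,0.0015,0,0,0],[0.6,0,0,0.0015,0,0,0],[0.6,0,0,0.001,0,0,0],[0.6,0,0,-0.035,0,0,0],[0.6,0,0,-0.085,0,0,0],[0.6,0,0,-0.085,0,0,0]]'; python3 go.py .5626 .0388 .14 184.95
python3 - <<'E'
from h import *
shot('scene','s3.png')
E
```

```text
time_s: 13.15
tcp_pos: [0.4252, 0.2345, 0.1446]
ee_rot: [[-0.641, -0.768, 0.011], [-0.768, 0.641, 0.009], [-0.014, -0.003, -1.0]]
wrist_force: [1.5, 0.7, -0.5]
gripper_width: 0.589
gripper_force: 0.0
d [ 0.0623 -0.2308  0.0043] rot [ -0.5   0.7 -44.8] rows 5.2 t 13.15
```

View pics/s3.png

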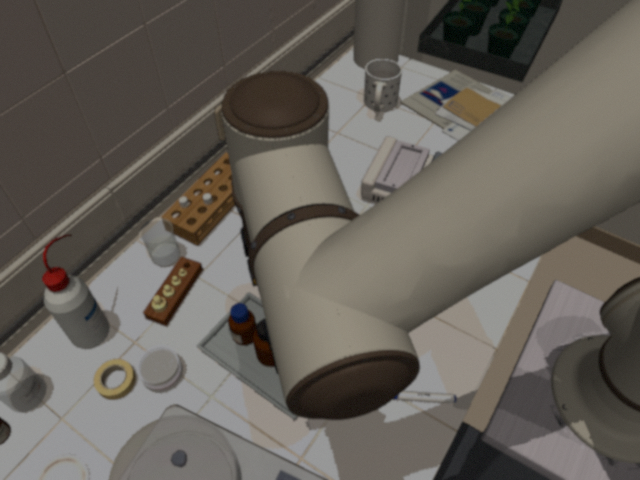

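Blue is upright in the tray at (240,325) with black beside it; the arm hides red. I'll move above the rack and check the heater's surface heights for finger clearance.

```bash
python3 steer.py '[[0.58,0.057,-0.23,0,0,0,-45],[0.58,0.057,-0.23,0,0,0,-45],[0.58,0.057,-0.23,0,0,0,-45],[0.58,0.057,-0.23,0,0,0,-45],[0.58,0.057,-0.23,0,0,0,-45],[0.58,0.057,-0.23,0,0,0,-45],[0.58,0.057,-0.23,0,0,0,-45],[0.58,0.057,-0.23,0,0,0,-45]]'; python3 go.py .5626 .0388 .016 184.95
python3 - <<'E'
from h import *
c=dict(np.load('w2.npz')); P=cloud(c).reshape(-1,3); P=P[np.isfinite(P[:,2])]
a=np.radians(9.8); d=P[:,:2]-[.4843,-.2126]; x=d@[np.cos(a),np.sin(a)]; y=d@[-np.sin(a),np.cos(a)]
for lo in range(-50,55,5):
    k=(abs(y)<.015)&(x*1000>=lo)&(x*1000<lo+5); print(lo,np.percentile(P[k,2],[20,50,80]).round(4))
E
```

```text
time_s: 14.0
tcp_pos: [0.5604, 0.0396, 0.1368]
ee_rot: [[0.085, -0.996, -0.003], [-0.996, -0.085, -0.0], [0.0, 0.003, -1.0]]
wrist_force: [-0.8, 0.4, -0.4]
gripper_width: 0.579
gripper_force: 0.0
d [ 0.0009 -0.0024  0.1208] rot [ 0.1 -0.  -0.1] rows 2.4 t 14.0
-50 [0.045  0.0491 0.0506]
-45 [0.0361 0.037  0.0389]
-40 [0.0357 0.0367 0.0373]
-35 [0.053  0.0537 0.0544]
-30 [0.053  0.0536 0.0542]
-25 [0.0444 0.0524 0.0536]
-20 [0.0426 0.0434 0.0441]
-15 [0.0427 0.0434 0.0441]
-10 [0.0432 0.0437 0.0444]
-5 [0.0429 0.0435 0.0441]
0 [0.0428 0.0437 0.0444]
5 [0.0429 0.0438 0.0444]
10 [0.0429 0.0436 0.0443]
15 [0.0427 0.0434 0.0442]
20 [0.0513 0.0526 0.0535]
25 [0.0529 0.0536 0.0541]
30 [0.0495 0.0531 0.0541]
35 [0.0503 0.052  0.0532]
40 [0.0527 0.0535 0.0543]
45 [0.0529 0.0534 0.0542]
50 [0.0529 0.0537 0.0544]
```

The heater is flat at 54 mm around the slot, so gripping with the fingertips 13 mm above the rack's base is safe.

```bash
python3 steer.py '[[0.58,0.001,-0.002,0.045,0,0,0],[0.58,0.001,-0.002,0.085,0,0,0],[0.58,0.001,-0.002,0.09,0,0,0],[0.58,0.001,-0.002,0.09,0,0,0]]'; python3 go.py .5626 .0388 .013 184.95
python3 - <<'E'
from h import *
c=shot('side'); cv2.imwrite('pics/s4.png',cv2.resize(c['pixels'][180:320,240:420,::-1],None,fx=4,fy=4,interpolation=2))
E
```

```text
time_s: 14.4
tcp_pos: [0.5625, 0.0398, 0.0476]
ee_rot: [[0.089, -0.996, -0.002], [-0.996, -0.089, -0.001], [0.001, 0.003, -1.0]]
wrist_force: [0.4, -0.2, 1.5]
gripper_width: 0.579
gripper_force: 0.0
d [ 0.0009 -0.0001  0.0346] rot [ 0.1 -0.1  0.2] rows 0.7 t 14.4
```

View pics/s4.png

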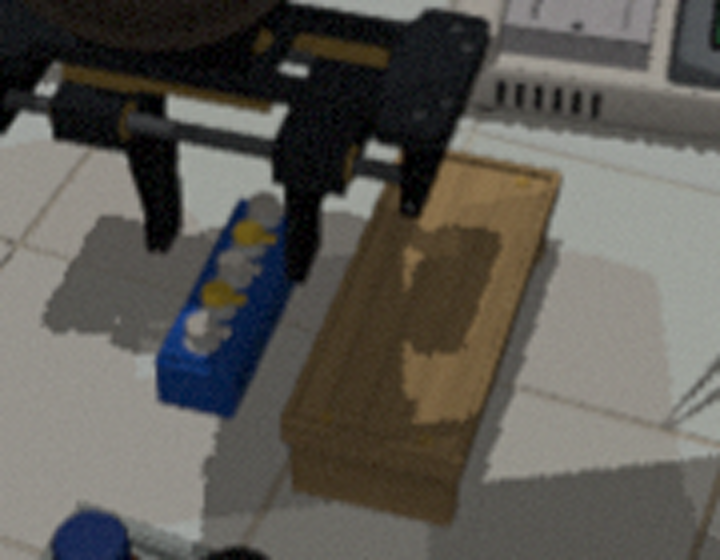

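The fingers at (160,240) and (300,270) straddle the rack, clear of the stand. I'll descend and close.

```bash
python3 steer.py '[[0.58,0.001,0,0.015,0,0,0],[0.58,0.001,0,0.03,0,0,0],[0.58,0.001,0,0.0345,0,0,0],[0.58,0.001,0,0.0345,0,0,0],[0.3,0.001,0,0.0345,0,0,0],[0.3,0.001,0,0.0345,0,0,0],[0.3,0.001,0,0.0345,0,0,0],[0.3,0.001,0,0.0345,0,0,0]]'; python3 go.py .4843 -.2126 .12 189.8
```

```text
time_s: 15.25
tcp_pos: [0.5639, 0.0383, 0.0145]
ee_rot: [[0.088, -0.996, 0.001], [-0.996, -0.088, 0.0], [-0.0, -0.001, -1.0]]
wrist_force: [-1.3, -0.1, 3.6]
gripper_width: 0.382
gripper_force: 30.0
d [ 0.2429  0.1013 -0.1057] rot [-0.1  0.  -4.7] rows 5.7 t 15.25
```

```bash
python3 steer.py '[[0.3,0,0,-0.01,0,0,0],[0.3,0,0,-0.045,0,0,0],[0.3,0,0,-0.085,0,0,0],[0.3,0.02,0.008,-0.1,0,0,0],[0.3,0.06,0.025,-0.105,0,0,-2],[0.3,0.1,0.042,-0.105,0,0,-3],[0.3,0.14,0.058,-0.105,0,0,-4],[0.3,0.18,0.075,-0.105,0,0,-4.7]]'; python3 steer.py '[[0.3,0.03,0.013,0,0,0,0],[0.3,0.055,0.023,0,0,0,0],[0.3,0.063,0.026,0,0,0,0],[0.3,0.063,0.026,0,0,0,0],[0.3,0.063,0.026,0,0,0,0],[0.3,0.063,0.026,0,0,0,0]]'; python3 go.py .4843 -.2126 .08 189.8
```

```text
time_s: 16.05
tcp_pos: [0.5039, -0.1491, 0.1193]
ee_rot: [[0.171, -0.985, 0.001], [-0.985, -0.171, 0.0], [0.0, -0.001, -1.0]]
wrist_force: [1.0, -0.8, -0.4]
gripper_width: 0.387
gripper_force: 30.0
time_s: 16.65
tcp_pos: [0.49, -0.2133, 0.1187]
ee_rot: [[0.171, -0.985, 0.0], [-0.985, -0.171, 0.0], [-0.0, -0.0, -1.0]]
wrist_force: [-0.4, 0.5, -0.7]
gripper_width: 0.387
gripper_force: 30.0
d [-0.0016  0.0055  0.0387] rot [-0.  0.  0.] rows 0.8 t 16.65
```

```bash
python3 steer.py '[[0.3,-0.0015,0.0055,0.02,0,0,0],[0.3,-0.0015,0.0055,0.04,0,0,0],[0.3,-0.0015,0.0055,0.044,0,0,0],[0.3,-0.0015,0.0055,0.044,0,0,0],[0.3,-0.0015,0.0055,0.044,0,0,0]]'; python3 go.py .4843 -.2126 .075 189.8
python3 - <<'E'
from h import *
c=shot('side'); d=shot('scene')
a=cv2.resize(c['pixels'][130:230,335:465],None,fx=3,fy=3,interpolation=2);b=cv2.resize(d['pixels'][120:220,345:475],None,fx=3,fy=3,interpolation=2)
cv2.imwrite('pics/s5.png',np.hstack([a,b])[:,:,::-1])
E
```

```text
time_s: 17.15
tcp_pos: [0.485, -0.2135, 0.0755]
ee_rot: [[0.171, -0.985, 0.002], [-0.985, -0.171, -0.001], [0.001, -0.001, -1.0]]
wrist_force: [0.4, 0.3, -0.6]
gripper_width: 0.386
gripper_force: 30.0
d [-0.001   0.0005  0.0005] rot [-0.1 -0.   0. ] rows 0.0 t 17.15
```

View pics/s5.png

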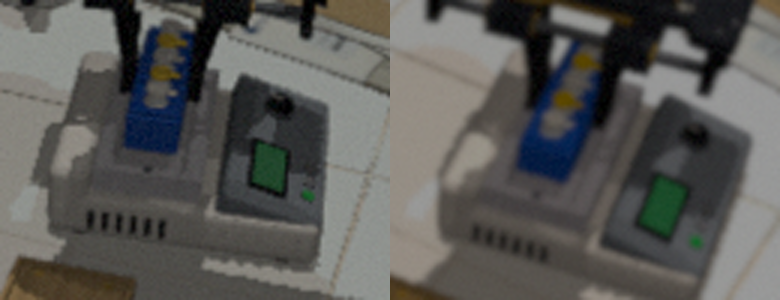

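The rack sits squarely over the slot in both views, with its near end at (152,150) just behind the screw hole at (148,168). I'll lower it while watching the force.

```bash
python3 steer.py '[[0.3,-0.001,0.0005,0.004,0,0,0],[0.3,-0.001,0.0005,0.008,0,0,0],[0.3,-0.001,0.0005,0.011,0,0,0],[0.3,-0.001,0.0005,0.0125,0,0,0],[0.3,-0.001,0.0005,0.0125,0,0,0]]';python3 steer.py '[[0.3,0,0,0.002,0,0,0],[0.3,0,0,0.004,0,0,0],[0.3,0,0,0.004,0,0,0]]'; python3 go.py .4843 -.2126 .058 189.8
```

```text
time_s: 17.75
tcp_pos: [0.4831, -0.2128, 0.0618]
ee_rot: [[0.169, -0.986, -0.001], [-0.986, -0.169, 0.0], [-0.0, 0.001, -1.0]]
wrist_force: [-0.3, 0.5, -0.7]
gripper_width: 0.388
gripper_force: 30.0
time_s: 18.05
tcp_pos: [0.4835, -0.2129, 0.0585]
ee_rot: [[0.17, -0.985, 0.0], [-0.985, -0.17, -0.0], [0.0, -0.0, -1.0]]
wrist_force: [-1.3, -0.1, 2.8]
gripper_width: 0.389
gripper_force: 30.0
d [-0.0001 -0.0008  0.0005] rot [-0. -0. -0.] rows 0.0 t 18.05
```

```bash
python3 steer.py '[[0.55,0,0,0.0005,0,0,0],[0.55,0,0,0.0005,0,0,0],[0.55,0,0,0.0005,0,0,0],[0.55,0,0,-0.01,0,0,0],[0.55,0,0,-0.05,0,0,0],[0.55,0,0,-0.09,0,0,0],[0.55,0,0,-0.09,0,0,0],[0.55,0,0,-0.09,0,0,0]]'; python3 go.py .482 .0 .2 140
python3 - <<'E'
from h import *
c=shot('side'); P=cloud(c); z=P[...,2]; hsv=cv2.cvtColor(c['pixels'],cv2.COLOR_RGB2HSV).astype(int)
k=np.zeros((480,640),bool);k[130:220,345:420]=1
k&=(hsv[...,0]>95)&(hsv[...,0]<130)&(hsv[...,1]>110)&np.isfinite(z)
print('rack blue z',np.percentile(z[k],[5,50,75,90,97]),k.sum(), 'expect top .074')
E
```

```text
time_s: 18.85
tcp_pos: [0.4839, -0.2128, 0.1499]
ee_rot: [[0.169, -0.986, 0.004], [-0.986, -0.169, -0.0], [0.001, -0.003, -1.0]]
wrist_force: [0.2, 0.0, -0.7]
gripper_width: 0.552
gripper_force: 0.0
d [-0.21   -0.0343 -0.0502] rot [-0.2  0.  49.7] rows 5.8 t 18.85
rack blue z [0.05257979 0.06934592 0.07267034 0.07374003 0.0746442 ] 429 expect top .074
```

Rack top reads 0.074 m, so it is fully seated (44 + 30 mm). Now I'll return the bottles, red first.

```bash
python3 go.py .422 .231 .14 140
```

```text
d [-0.4476 -0.0149  0.0086] rot [-0.   0.  49.7] rows 9.0 t 18.9
```

```bash
python3 steer.py '[[0.6,-0.448,-0.015,0.008,0,0,49.7],[0.6,-0.448,-0.015,0.008,0,0,49.7],[0.6,-0.448,-0.015,0.008,0,0,49.7],[0.6,-0.448,-0.015,0.008,0,0,49.7],[0.6,-0.448,-0.015,0.008,0,0,49.7],[0.6,-0.448,-0.015,0.008,0,0,49.7],[0.6,-0.448,-0.015,0.008,0,0,49.7],[0.6,-0.448,-0.015,0.008,0,0,49.7]]'; python3 go.py .422 .231 .14 140
```

```text
time_s: 19.7
tcp_pos: [0.4343, 0.1399, 0.1408]
ee_rot: [[-0.644, -0.765, -0.002], [-0.765, 0.644, -0.002], [0.003, 0.001, -1.0]]
wrist_force: [1.3, 0.5, 0.5]
gripper_width: 0.6
gripper_force: 0.0
d [-0.0618  0.0681  0.0007] rot [ 0.  -0.1 -0.1] rows 1.8 t 19.7
```

```bash
python3 steer.py '[[0.6,-0.033,0.036,0,0,0,0],[0.6,-0.033,0.036,0,0,0,0],[0.6,-0.033,0.036,0,0,0,0],[0.6,-0.033,0.036,0,0,0,0]]'; python3 go.py .4219 .2308 .0517 140
python3 - <<'E'
from h import *
c=shot('side'); cv2.imwrite('pics/s6.png',c['pixels'][:,:,::-1])
E
```

```text
time_s: 20.1
tcp_pos: [0.4286, 0.186, 0.141]
ee_rot: [[-0.643, -0.766, -0.002], [-0.766, 0.643, -0.002], [0.003, 0.0, -1.0]]
wrist_force: [0.3, -0.7, -1.3]
gripper_width: 0.598
gripper_force: 0.0
d [-0.0302  0.0339  0.0892] rot [ 0.  -0.1  0. ] rows 2.0 t 20.1
```

View pics/s6.png

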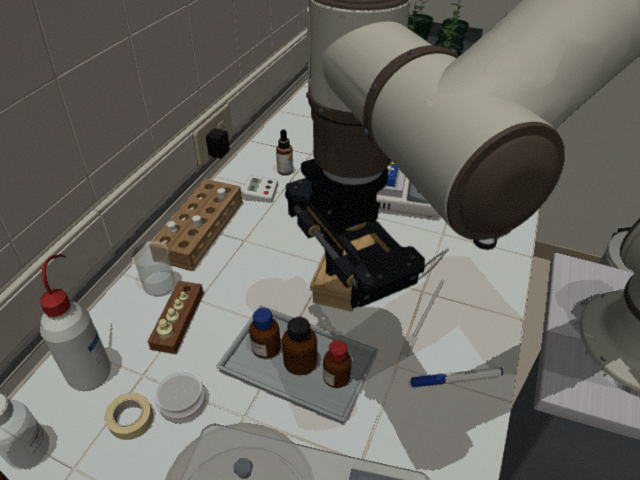

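All three bottles are upright in the tray: blue (263,333), black (299,345), red (338,365). Next is red.

```bash
python3 steer.py '[[0.6,-0.03,0.034,0,0,0,0],[0.6,-0.03,0.034,0,0,0,0],[0.6,-0.03,0.034,0.04,0,0,0],[0.6,-0.03,0.034,0.05,0,0,0],[0.6,-0.03,0.034,0.05,0,0,0]]'; python3 go.py .4219 .2308 .0517 140
```

```text
time_s: 20.65
tcp_pos: [0.4216, 0.2297, 0.0903]
ee_rot: [[-0.643, -0.765, -0.004], [-0.765, 0.643, -0.004], [0.005, 0.0, -1.0]]
wrist_force: [-0.5, -0.5, -0.9]
gripper_width: 0.599
gripper_force: 0.0
d [-0.0012  0.0005  0.0386] rot [ 0.  -0.3 -0.1] rows 0.8 t 20.65
```

```bash
python3 steer.py '[[0.6,-0.0005,0.0005,0.02,0,0,0],[0.6,-0.0005,0.0005,0.036,0,0,0],[0.6,-0.0005,0.0005,0.039,0,0,0],[0.2,-0.0005,0.0005,0.039,0,0,0],[0.2,-0.0005,0.0005,0.039,0,0,0],[0.2,-0.0005,0.0005,0.039,0,0,0],[0.2,-0.0005,0.0005,0.039,0,0,0],[0.2,-0.0005,0.0005,0.039,0,0,0]]';python3 steer.py '[[0.2,0,0,0,0,0,0],[0.2,0,0,-0.02,0,0,0],[0.2,0,0,-0.06,0,0,0],[0.2,0,0,-0.065,0,0,0],[0.2,0,0,-0.065,0,0,0]]'; python3 go.py .4859 -.0268 .115 140
```

```text
time_s: 21.45
tcp_pos: [0.4228, 0.2329, 0.0534]
ee_rot: [[-0.642, -0.767, 0.001], [-0.767, 0.642, 0.001], [-0.001, -0.0, -1.0]]
wrist_force: [1.2, -0.9, 1.4]
gripper_width: 0.255
gripper_force: 30.1
time_s: 21.95
tcp_pos: [0.4227, 0.2332, 0.1189]
ee_rot: [[-0.642, -0.767, 0.002], [-0.767, 0.642, 0.002], [-0.003, 0.0, -1.0]]
wrist_force: [0.2, 0.3, -1.3]
gripper_width: 0.249
gripper_force: 30.0
d [ 0.1587 -0.2155  0.0033] rot [0.  0.2 0. ] rows 5.4 t 21.95
```

```bash
python3 steer.py '[[0.2,0.02,-0.028,0,0,0,0],[0.2,0.05,-0.068,0,0,0,0],[0.2,0.08,-0.108,0,0,0,0],[0.2,0.11,-0.148,0,0,0,0],[0.2,0.135,-0.183,0,0,0,0],[0.2,0.15,-0.205,0,0,0,0],[0.2,0.157,-0.2155,0,0,0,0],[0.2,0.157,-0.2155,0,0,0,0]]';python3 steer.py '[[0.2,0,0,0.01,0,0,0],[0.2,0,0,0.018,0,0,0],[0.2,0,0,0.018,0,0,0]]'; python3 go.py .4873 -.0253 .0894 140
```

```text
time_s: 22.75
tcp_pos: [0.4861, -0.0273, 0.1164]
ee_rot: [[-0.644, -0.765, -0.003], [-0.765, 0.644, -0.0], [0.002, 0.002, -1.0]]
wrist_force: [-0.3, 1.6, -1.0]
gripper_width: 0.251
gripper_force: 30.0
time_s: 23.05
tcp_pos: [0.4853, -0.0254, 0.098]
ee_rot: [[-0.641, -0.767, -0.004], [-0.767, 0.641, -0.001], [0.003, 0.003, -1.0]]
wrist_force: [-0.2, -0.7, -0.8]
gripper_width: 0.251
gripper_force: 30.0
d [-0.0014 -0.0016  0.0086] rot [ 0.2 -0.2  0.1] rows 0.2 t 23.05
```

```bash
python3 steer.py '[[0.2,-0.0012,-0.001,0.003,0,0,0],[0.2,-0.0012,-0.001,0.0065,0,0,0],[0.2,-0.0012,-0.001,0.0075,0,0,0],[0.2,-0.0012,-0.001,0.0075,0,0,0],[0.2,-0.0012,-0.001,0.0075,0,0,0]]'; python3 go.py .4873 -.0253 .0894 140
```

```text
time_s: 23.55
tcp_pos: [0.4884, -0.0258, 0.0925]
ee_rot: [[-0.642, -0.767, 0.0], [-0.767, 0.642, 0.0], [-0.0, -0.0, -1.0]]
wrist_force: [0.1, -0.5, -1.1]
gripper_width: 0.252
gripper_force: 30.0
d [0.0004 0.0012 0.0031] rot [-0.   0.   0.1] rows 0.1 t 23.55
```

```bash
python3 steer.py '[[0.2,0.0004,0.0012,0.0015,0,0,0],[0.2,0.0004,0.0012,0.003,0,0,0],[0.2,0.0004,0.0012,0.003,0,0,0],[0.2,0.0004,0.0012,0.003,0,0,0]]'; python3 go.py .4873 -.0253 .0894 140
```

```text
time_s: 23.95
tcp_pos: [0.4871, -0.0253, 0.0894]
ee_rot: [[-0.642, -0.767, -0.0], [-0.767, 0.642, 0.0], [-0.0, 0.0, -1.0]]
wrist_force: [1.1, 0.6, 0.0]
gripper_width: 0.246
gripper_force: 30.0
d [-0.0001 -0.0001 -0.    ] rot [0. 0. 0.] rows 0.0 t 23.95
```

Contact height is right. I'll release, rise and go to blue.

```bash
python3 steer.py '[[0.6,0,0,0.0005,0,0,0],[0.6,0,0,0.0005,0,0,0],[0.6,0,0,0,0,0,0],[0.6,0,0,-0.03,0,0,0],[0.6,0,0,-0.06,0,0,0],[0.6,0,0,-0.06,0,0,0]]'; python3 go.py .533 .2223 .145 140
```

```text
time_s: 24.55
tcp_pos: [0.4901, -0.0249, 0.1534]
ee_rot: [[-0.641, -0.767, 0.009], [-0.767, 0.641, 0.001], [-0.007, -0.006, -1.0]]
wrist_force: [0.3, 0.2, 0.1]
gripper_width: 0.588
gripper_force: 0.0
d [-0.2171  0.1257  0.0091] rot [-0.4  0.4  0.1] rows 5.0 t 24.55
```

```bash
python3 steer.py '[[0.6,-0.218,0.124,0.005,0,0,0],[0.6,-0.218,0.124,0.005,0,0,0],[0.6,-0.218,0.124,0.005,0,0,0],[0.6,-0.218,0.124,0.005,0,0,0],[0.6,-0.218,0.124,0.005,0,0,0],[0.6,-0.218,0.124,0.005,0,0,0],[0.6,-0.218,0.124,0.005,0,0,0],[0.6,-0.218,0.124,0.005,0,0,0]]'; python3 go.py .533 .2225 .0557 140
```

```text
time_s: 25.35
tcp_pos: [0.5315, 0.2206, 0.1437]
ee_rot: [[-0.642, -0.766, -0.001], [-0.766, 0.642, -0.001], [0.002, 0.001, -1.0]]
wrist_force: [-0.0, 0.5, 0.4]
gripper_width: 0.599
gripper_force: 0.0
d [-0.0026 -0.      0.088 ] rot [ 0.  -0.1  0. ] rows 1.8 t 25.35
```

```bash
python3 steer.py '[[0.6,-0.002,0,0.04,0,0,0],[0.6,-0.002,0,0.075,0,0,0],[0.6,-0.002,0,0.0875,0,0,0],[0.6,-0.002,0,0.0875,0,0,0],[0.6,-0.002,0,0.0875,0,0,0]]'; python3 go.py .533 .2225 .0557 140
```

```text
time_s: 25.85
tcp_pos: [0.5338, 0.2222, 0.0576]
ee_rot: [[-0.643, -0.766, 0.001], [-0.766, 0.643, 0.0], [-0.001, -0.0, -1.0]]
wrist_force: [-0.0, 0.7, -0.0]
gripper_width: 0.599
gripper_force: 0.0
d [0.0003 0.0008 0.0019] rot [-0.  0. -0.] rows 0.0 t 25.85
```

```bash
python3 steer.py '[[0.2,0,0,0.0015,0,0,0],[0.2,0,0,0.0015,0,0,0],[0.2,0,0,0.0015,0,0,0],[0.2,0,0,0.0015,0,0,0],[0.2,0,0,0.0015,0,0,0],[0.2,0,0,0.0015,0,0,0]]';python3 steer.py '[[0.2,0,0,-0.02,0,0,0],[0.2,0,0,-0.055,0,0,0],[0.2,0,0,-0.06,0,0,0],[0.2,0,0,-0.06,0,0,0],[0.2,0,0,-0.06,0,0,0]]'; python3 go.py .4811 .0273 .115 140
```

```text
time_s: 26.45
tcp_pos: [0.5334, 0.2231, 0.0555]
ee_rot: [[-0.642, -0.767, 0.0], [-0.767, 0.642, 0.0], [-0.0, -0.0, -1.0]]
wrist_force: [-0.4, 0.4, 0.8]
gripper_width: 0.28
gripper_force: 30.0
time_s: 26.95
tcp_pos: [0.5324, 0.2225, 0.1141]
ee_rot: [[-0.642, -0.766, -0.002], [-0.766, 0.642, -0.001], [0.002, 0.001, -1.0]]
wrist_force: [-0.6, -0.5, -1.6]
gripper_width: 0.278
gripper_force: 30.0
d [ 0.1825 -0.0861 -0.0006] rot [ 0.1 -0.1  0. ] rows 4.0 t 26.95
```

```bash
python3 steer.py '[[0.2,0.02,-0.01,0,0,0,0],[0.2,0.06,-0.029,0,0,0,0],[0.2,0.1,-0.048,0,0,0,0],[0.2,0.14,-0.067,0,0,0,0],[0.2,0.17,-0.081,0,0,0,0],[0.2,0.183,-0.086,0.004,0,0,0],[0.2,0.183,-0.086,0.01,0,0,0],[0.2,0.183,-0.086,0.015,0,0,0]]';python3 steer.py '[[0.2,0,0,0,0,0,0],[0.2,0,0,0,0,0,0],[0.2,0,0,0,0,0,0]]'; python3 go.py .4811 .0273 .0916 140
```

```text
time_s: 27.75
tcp_pos: [0.4818, 0.0277, 0.0993]
ee_rot: [[-0.642, -0.767, -0.001], [-0.767, 0.642, -0.0], [0.001, 0.0, -1.0]]
wrist_force: [-0.3, 1.4, -0.9]
gripper_width: 0.281
gripper_force: 30.0
time_s: 28.05
tcp_pos: [0.4822, 0.0283, 0.1003]
ee_rot: [[-0.641, -0.767, 0.0], [-0.767, 0.641, 0.0], [-0.0, -0.0, -1.0]]
wrist_force: [-0.2, 0.1, -1.2]
gripper_width: 0.276
gripper_force: 30.0
d [0.0014 0.0002 0.0087] rot [-0.   0.   0.1] rows 0.2 t 28.05
```

```bash
python3 steer.py '[[0.2,0.0014,0,0.004,0,0,0],[0.2,0.0014,0,0.007,0,0,0],[0.2,0.0014,0,0.0085,0,0,0],[0.2,0.0014,0,0.0085,0,0,0],[0.2,0.0014,0,0.0085,0,0,0]]'; python3 go.py .4811 .0273 .0916 140
```

```text
time_s: 28.55
tcp_pos: [0.4809, 0.0264, 0.0918]
ee_rot: [[-0.642, -0.767, -0.0], [-0.767, 0.642, 0.0], [-0.0, 0.0, -1.0]]
wrist_force: [0.8, -0.6, -1.1]
gripper_width: 0.276
gripper_force: 30.0
d [-0.0009  0.0004  0.0002] rot [0. 0. 0.] rows 0.0 t 28.55
```

```bash
python3 steer.py '[[0.2,-0.0005,0,0.0005,0,0,0],[0.2,-0.0005,0,0.0005,0,0,0],[0.6,-0.0005,0,0.0005,0,0,0],[0.6,-0.0005,0,0.0005,0,0,0],[0.6,-0.0005,0,0,0,0,0],[0.6,0,0,-0.03,0,0,0],[0.6,0,0,-0.06,0,0,0],[0.6,0,0,-0.06,0,0,0]]'; python3 go.py .478 .2273 .147 140
```

```text
time_s: 29.35
tcp_pos: [0.4838, 0.0272, 0.1559]
ee_rot: [[-0.641, -0.767, 0.009], [-0.767, 0.641, 0.002], [-0.007, -0.005, -1.0]]
wrist_force: [-0.3, 0.6, 0.4]
gripper_width: 0.592
gripper_force: 0.0
d [-0.1498  0.1329  0.0093] rot [-0.3  0.4  0.1] rows 4.0 t 29.35
```

```bash
python3 steer.py '[[0.6,-0.152,0.131,0,0,0,0],[0.6,-0.152,0.131,0,0,0,0],[0.6,-0.152,0.131,0,0,0,0],[0.6,-0.152,0.131,0,0,0,0],[0.6,-0.152,0.131,0,0,0,0],[0.6,-0.152,0.131,0.035,0,0,0],[0.6,-0.152,0.131,0.05,0,0,0],[0.6,-0.152,0.131,0.05,0,0,0]]'; python3 steer.py '[[0.6,0,0,0,0,0,0],[0.6,0,0,0,0,0,0]]'; python3 go.py .478 .2273 .0607 140
```

```text
time_s: 30.15
tcp_pos: [0.4762, 0.2255, 0.099]
ee_rot: [[-0.642, -0.766, -0.005], [-0.766, 0.642, -0.004], [0.006, 0.001, -1.0]]
wrist_force: [-0.3, 0.5, -0.3]
gripper_width: 0.599
gripper_force: 0.0
time_s: 30.35
tcp_pos: [0.4788, 0.2273, 0.1029]
ee_rot: [[-0.642, -0.767, 0.002], [-0.767, 0.642, 0.001], [-0.002, -0.001, -1.0]]
wrist_force: [-0.2, -0.3, 0.1]
gripper_width: 0.602
gripper_force: 0.0
d [0.0006 0.0007 0.0422] rot [-0.   0.1  0. ] rows 0.8 t 30.35
```

```bash
python3 steer.py '[[0.6,0,0,0.02,0,0,0],[0.6,0,0,0.038,0,0,0],[0.6,0,0,0.041,0,0,0],[0.6,0,0,0.041,0,0,0],[0.2,0,0,0.041,0,0,0],[0.2,0,0,0.041,0,0,0],[0.2,0,0,0.041,0,0,0],[0.2,0,0,0.041,0,0,0]]';python3 steer.py '[[0.2,0,0,0,0,0,0],[0.2,0,0,-0.02,0,0,0],[0.2,0,0,-0.055,0,0,0],[0.2,0,0,-0.06,0,0,0],[0.2,0,0,-0.06,0,0,0],[0.2,0,0,-0.06,0,0,0]]'; python3 go.py .4771 .0817 .115 140
```

```text
time_s: 31.15
tcp_pos: [0.4783, 0.2272, 0.0614]
ee_rot: [[-0.642, -0.767, 0.001], [-0.767, 0.642, 0.001], [-0.001, -0.0, -1.0]]
wrist_force: [0.6, 0.0, -0.2]
gripper_width: 0.324
gripper_force: 30.5
time_s: 31.75
tcp_pos: [0.4772, 0.2265, 0.1198]
ee_rot: [[-0.642, -0.766, -0.002], [-0.766, 0.642, -0.001], [0.002, 0.001, -1.0]]
wrist_force: [-0.1, 0.0, -1.5]
gripper_width: 0.324
gripper_force: 30.0
d [ 0.111  -0.093   0.0049] rot [ 0.1 -0.1  0. ] rows 2.9 t 31.75
```

```bash
python3 steer.py '[[0.2,0.02,-0.017,0,0,0,0],[0.2,0.055,-0.046,0,0,0,0],[0.2,0.085,-0.071,0,0,0,0],[0.2,0.105,-0.088,0,0,0,0],[0.2,0.111,-0.093,0.005,0,0,0],[0.2,0.111,-0.093,0.013,0,0,0],[0.2,0.111,-0.093,0.013,0,0,0],[0.2,0.111,-0.093,0.013,0,0,0]]'; python3 go.py .4771 .0817 .0974 140
```

```text
time_s: 32.55
tcp_pos: [0.478, 0.083, 0.1071]
ee_rot: [[-0.641, -0.768, -0.001], [-0.768, 0.641, -0.001], [0.001, 0.0, -1.0]]
wrist_force: [-0.3, 0.7, -0.8]
gripper_width: 0.326
gripper_force: 30.0
d [ 0.0016 -0.0002  0.0097] rot [ 0.  -0.1  0.1] rows 0.2 t 32.55
```

```bash
python3 steer.py '[[0.2,0.0014,0,0.004,0,0,0],[0.2,0.0014,0,0.008,0,0,0],[0.2,0.0014,0,0.009,0,0,0],[0.2,0.0014,0,0.009,0,0,0],[0.2,0.0014,0,0.009,0,0,0]]'; python3 go.py .4771 .0817 .0974 140
```

```text
time_s: 33.05
tcp_pos: [0.4773, 0.0812, 0.0989]
ee_rot: [[-0.642, -0.767, 0.0], [-0.767, 0.642, 0.0], [-0.0, -0.0, -1.0]]
wrist_force: [0.5, 0.0, 0.0]
gripper_width: 0.323
gripper_force: 30.0
d [-0.0002  0.0004  0.0015] rot [-0.   0.   0.1] rows 0.0 t 33.05
```

```bash
python3 steer.py '[[0.2,0,0,0.001,0,0,0],[0.2,0,0,0.0015,0,0,0],[0.6,0,0,0.0015,0,0,0],[0.6,0,0,0.0015,0,0,0],[0.6,0,0,0.001,0,0,0],[0.6,0,0,-0.03,0,0,0],[0.6,0,0,-0.07,0,0,0],[0.6,0,0,-0.07,0,0,0]]'; python3 go.py .509 .016 .31 103.4
```

```text
time_s: 33.85
tcp_pos: [0.4808, 0.0824, 0.1743]
ee_rot: [[-0.641, -0.768, 0.011], [-0.768, 0.641, 0.004], [-0.01, -0.006, -1.0]]
wrist_force: [0.3, 0.6, 0.3]
gripper_width: 0.596
gripper_force: 0.0
d [ 0.0315 -0.0651 -0.1357] rot [-0.2  0.7 36.7] rows 4.3 t 33.85
```

```bash
python3 steer.py '[[0.6,0.031,-0.065,-0.14,0,0,36.6],[0.6,0.031,-0.065,-0.14,0,0,36.6],[0.6,0.031,-0.065,-0.14,0,0,36.6],[0.6,0.031,-0.065,-0.14,0,0,36.6],[0.6,0.031,-0.065,-0.14,0,0,36.6],[0.6,0.031,-0.065,-0.14,0,0,36.6],[0.6,0.031,-0.065,-0.14,0,0,36.6],[0.6,0.031,-0.065,-0.14,0,0,36.6]]'
python3 - <<'E'
from h import *
c=shot('wrist','w3.png');np.savez('w3.npz',**c)
E
sed 's/w2.npz/w3.npz/' m2.py > m3.py; python3 m3.py | head -6
```

```text
time_s: 34.65
tcp_pos: [0.5069, 0.0158, 0.3083]
ee_rot: [[-0.972, -0.234, -0.001], [-0.234, 0.972, -0.0], [0.001, -0.0, -1.0]]
wrist_force: [0.3, 0.7, -0.1]
gripper_width: 0.599
gripper_force: 0.0
cam [0.443  0.0003 0.4702] table -0.0007529133644819941
red 500 z 0.1112478278571564 0.11351262233358045 px 284.0 188.5 12.855060577392578 [ 0.4861 -0.0265  0.105 ] diam 25.041651398149213
blue 617 z 0.11683028151806119 0.11905369830219714 px 339.1097412109375 197.96340942382812 14.331167221069336 [0.482  0.0273 0.11  ] diam 27.534892767673657
black 839 z 0.12484714675481329 0.12697950802913155 px 396.4836120605469 207.3360595703125 16.72995376586914 [0.4768 0.0813 0.12  ] diam 31.25137289025185
stand (array([  0.4814,   0.0287, 179.0233,  72.1781, -85.1259]), np.float64(0.04364818614852872), np.int64(9902))
standtop (array([  0.4815,   0.0271, 175.9048,  72.1781, -85.1259]), np.float64(0.03997916495140935), np.int64(5431))Traceback (most recent call last):
  File "m3.py", line 14, in <module>
    print('rack',outline(roi((280,228,375,275))&(H>95)&(H<130)&(S>110),.028))
                 ~~~~~~~^^^^^^^^^^^^^^^^^^^^^^^^^^^^^^^^^^^^^^^^^^^^^^^^^^^^
  File "m3.py", line 6, in outline
    k=big(k); cs,_=cv2.findContours(k.astype(np.uint8),cv2.RETR_EXTERNAL,cv2.CHAIN_APPROX_NONE)
  File "m.py", line 9, in big
    return l==1+np.argmax(s[1:,4])
                ~~~~~~~~~^^^^^^^^^
    return _wrapfunc(a, 'argmax', axis=axis, out=out, **kwds)
    return bound(*args, **kwds)
ValueError: attempt to get argmax of an empty sequence
```

View pics/w3.png

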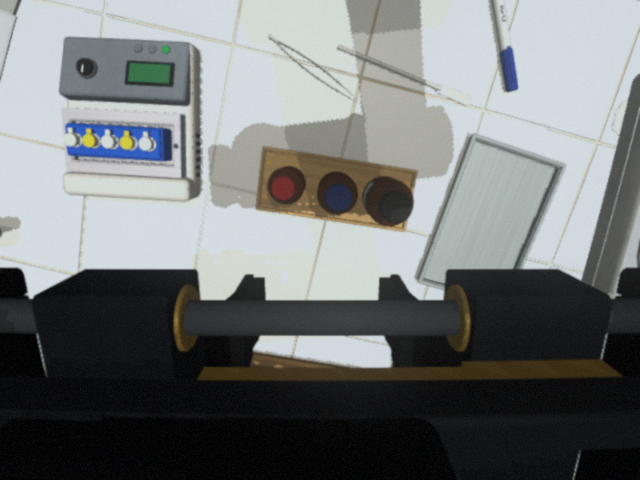

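The caps are back at red (284,188), blue (339,198) and black (396,207), all within 1 mm of where they started. The rack lies in the slot at (117,142) and the tray is empty. I'll check the rack is level, then hand in.

Run:
```python
from h import *
c=dict(np.load('w3.npz')); P=cloud(c); h=cv2.cvtColor(c['pixels'],cv2.COLOR_RGB2HSV).astype(int)
k=np.zeros((480,640),bool);k[115:170,60:185]=1
k&=(h[...,0]>95)&(h[...,0]<130)&(h[...,1]>110)&np.isfinite(P[...,2])&(P[...,2]>.068)
Q=P[k]; a=np.c_[Q[:,:2]-Q[:,:2].mean(0),np.ones(len(Q))]; co=np.linalg.lstsq(a,Q[:,2],rcond=None)[0]
print('slopes,height',co,len(Q))
if abs(co[2]-.0735)<.002 and np.abs(co[:2]).max()<.03: print(r.finish_job())
```

```text
slopes,height [ 0.01705989 -0.00489912  0.07268684] 1763
the job is handed in; nothing more can be done
None
```

The job is handed in: the rack is seated level in the heater slot, and all three bottles are back upright in their starting places on the stand, each within 1 mm, at about 35 s of the 128 s allowed.

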